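# Stand the kitchen picture up on its kickstand

### The job

The small framed picture is stored upright in the grey plastic rack with its kickstand folded along its back. While it is still in the rack, swing the kickstand fully open by its orange tab; then lift the frame out and stand it upright on the round brown cork mat (not the blue one), well centred so that both the frame and its kickstand are on the mat, and let go only once it has been set down.

Things in the scene. Friction and masses are not known exactly. Their poses are not given: they have to be found in the camera images.
- frame_mid (a point): Centre of a dark wood picture frame: 120 wide (own y), 150 high (own z), 14 mm thick (own x); picture on -x, kickstand on +x. 0.25 to 0.5 kg. Its bottom starts 10 mm above the table in a fixed rack with 55 mm high walls: lift 50 mm or more to clear. Pinch the free top edge across x from above; beside its middle the kickstand reaches only 90 mm above the frame's bottom.
- kick_tab (a point): Centre of the upright orange tab at the kickstand's free end: 8 mm thick (own x, pinch along it), 24 mm wide (own y, pointing away from the hinge), reaching 20 mm above this point (level with the frame's top) and 40 mm below. 130 mm above the frame's bottom, 88 mm from the upright hinge line. Folded, it sticks out past the frame's +y edge, 28 mm from edge to tab middle.
- kick (a joint): Kickstand hinge, rad: 0 folded along the back towards the frame's +y, 1.57 fully open, square to the back, pointing to the frame's +x (clockwise from above). The upright hinge line is 13 mm behind the panel's centre (frame x +13 mm, y 0). Friction of 0.05 N m holds it where it is left; about 0.6 N at the tab moves it. Starts at 0 to 0.25.
- cork_mat: Fixed round brown cork mat, 220 mm across, 6 mm thick; origin at the centre of its underside, on the table. Frame with open kickstand reaches from 7 mm in front (frame -x) to 113 mm behind its panel's centre, so when centred the panel's centre is 53 mm from the mat's centre, on the picture side. A blue mat of the same size is a bystander.

How it is judged (in metres and radians):
On the way:
1. the kickstand is swung open while the frame is still in the rack (value of joint kick above 1.2 rad and distance of frame_mid from where it was at the start of the episode below 0.03 m), for 0.2 s.
At the end, for the whole second after the job is handed in: The frame stands upright (within 10 degrees) on the cork mat with its kickstand open by at least 1.2 rad, its panel's centre 74 to 88 mm above the table, and both the panel's centre and the tab's centre within 80 mm of the mat's centre seen from above; any facing will do (value of joint kick above 1.2 rad and angle between frame_mid's own z axis and vertical below 0.175 rad and height (world z) of frame_mid between 0.074 and 0.088 m and horizontal distance between each of frame_mid, kick_tab and cork_mat below 0.08 m); the robot touches nothing.
It fails at once if the frame is tipped over by more than 35 degrees (angle between frame_mid's own z axis and vertical above 0.61 rad).
It fails at once if the frame is let go more than 20 mm above the mat (distance of frame_mid from where it was at the start of the episode above 0.06 m and height (world z) of frame_mid above 0.101 m and contact force between the fingers and anything else below 0.05 N).
It also fails if it takes over 50 s, if anything falls off the work surface, if the arm or the gripper's body presses on something with over 40 N, if the wrist force passes 120 N, or if a joint passes its speed limit or range.

### The arm

A 6-joint arm with a two-finger parallel gripper is mounted at the origin on the work surface. World frame = base frame: x ahead of the robot, y to its left, z up, the work surface at z = 0. Lengths are in mm, angles in degrees, forces in N, time in s.
With the tool pointing down it reaches from about 350 to 725 mm from the base axis. Payload 4.3 kg.
Tool frame: the origin (TCP) lies at the very end of the fingers, on their centre line; the grasp point (between the pads) lies 19 mm behind it; z points along the fingers, x is the direction in which the jaws open and shut, and the axes are right-handed (so a half turn about z gives the same grasp; the last joint's range is limited). The gripper opens to 85 mm and grips with 20 to 120 N. Pads are 22 mm wide; open, the fingers measure 114 mm over their backs; the gripper's body (76 mm by 85 mm) begins 54 mm behind the grasp point. The pads swing forward as they close: fully open they stand 13 mm farther back than shut.
Start: joints at [-74.674, 21.618, 4.641, 73.018, 0, 83.68], TCP at [212.117, -534.484, 231.329] pointing down, gripper open.
Joint ranges: [-156.06, 156.06], [-48.1, 94.91], [-58.44, 69.94], [-101.28, 121.22], [-78.64, 73.56], [-180, 180]. Speed limits (degrees/s): [147.25, 147.25, 180, 180, 180, 180].

### API

Orientations are given as a 3x3 rotation matrix whose columns are the frame's x, y, z axes.
In Python, from rig import robot, viewer gives the robot as it stands.
- The arm moves only by the tool step_arm, never from a script. Its argument "increments" is a list of rows, each a list of 3 entries, a list of its own where there are three numbers: the finger opening in mm, from 0 to 85.4, then the shift along the tool's x, y, z in mm, then the turn, a rotation vector about the tool's x, y, z in rad. In form: [[claw, [tx, ty, tz], [wx, wy, wz]], ...]. A call has 1 to 20 rows; each row is the pose to reach, as a shift and turn from the pose commanded when the call began, along the tool's axes at that moment; what a row does not reach only later rows make up. A row lasts 1/8 s, in which the tool goes at most 62.5 mm and 10.7 degrees, less where a joint would pass 70% of its speed; a pose out of reach is approached as far as the arm can. A call with a gripper value outside its range is refused whole. The fingers move at their own pace and stop on an object; the grip force is fixed at half the most. Time passes only in rows, so rows that repeat a pose let the fingers close. It gives the time, the measured TCP pose, the force and the opening at its end, in the units of the state.
- robot.get_obs(): the state, without advancing time (a new reading comes with each control period).
- viewer.camera(name): name is "scene" or "top"; returns the picture (480x640x3 uint8, red, green, blue); there is no depth.
- viewer.calibration(name): a dict with "mtx" (3x3 intrinsics, pixels), "extrinsics" (4x4, takes a point from world to camera coordinates). Camera axes: x right, y down, z forward; pixel columns grow to the right and rows downward; lengths in mm; the calibration is good to about 2 mm. A picture is of the moment at which its call begins. calibration takes no time and is no camera call.
- robot.close_job(): hands the job in, once; it reports no verdict.
The state is a dict: "time_s": time; "joint_positions": joint angles; "qd": joint speeds; "tau": joint torques, N m; "position": TCP position; "ee_rot": TCP orientation; "ft_force": force on the tool from outside, world axes, zero at the start; "moment": the same for the moment, N m; "opening": opening from 0.0 (shut) to 1.0 (fully open).
Only numpy, scipy, OpenCV 4.12 (cv2) and the standard library are available. Lean on these libraries where they do the work, as an engineer would, in place of code of your own. Each camera call takes 0.05 s, during which the arm holds its last target.

## Working session

There is one attempt and no reset: what is moved stays moved. The work goes in short steps, Python scripts to look and compute and a tool call to move; the robot and the scene stay as the last step left them, time stands still between calls to the robot, and variables do not carry over. Pictures are saved under pics/ and viewed, and the job is handed in when it is done.

Besides the shell and the picture viewer there is one more tool, called after ">>>" in YAML: its name, and indented under it one key for each argument. step_arm: Moves the arm, as the interface text tells. Its arguments: {"type":"object","properties":{"increments":{"type":"array","items":{"type":"array"}}},"required":["increments"]}

```bash
mkdir -p pics; ls; python3 - <<'E'
from rig import robot, viewer
import cv2
print(robot.get_obs())
for n in ("scene","top"):
    im=viewer.camera(n); cv2.imwrite(f"pics/{n}0.png",im[:,:,::-1]); print(viewer.calibration(n))
E
```

```text
pics
{'time_s': 0.0, 'joint_positions': array([-7.46750515e+01,  2.16625652e+01,  4.56380426e+00,  7.30185559e+01,
        9.45882104e-04,  8.36806606e+01]), 'qd': array([ 0.04499403,  0.00137223, -0.08136287, -0.01332718, -0.02047074,
       -0.12837862]), 'tau': array([ 5.25600499e-04, -4.63601124e+01,  2.69878507e+01,  2.05426861e-02,
        4.16235741e-05,  1.25939187e-05]), 'position': array([ 211.92610237, -533.82186494,  230.36011054]), 'ee_rot': array([[ 3.68842581e-01, -9.29491729e-01, -5.25234802e-04],
       [-9.29489653e-01, -3.68842876e-01,  1.97911952e-03],
       [-2.03330434e-03, -2.41783239e-04, -9.99997904e-01]]), 'ft_force': array([-0.45449482, -0.31897793,  1.23333462]), 'moment': array([0.01096274, 0.00307335, 0.02800512]), 'opening': 1.0000523049595402}
{'mtx': array([[441.07851096,   0.        , 314.5465564 ],
       [  0.        , 441.07851096, 232.74840393],
       [  0.        ,   0.        ,   1.        ]]), 'extrinsics': array([[ 7.46702717e-01,  6.65022074e-01, -1.34422329e-02,
        -4.40986064e+02],
       [ 5.06519785e-01, -5.81599023e-01, -6.36537731e-01,
        -1.53836878e+02],
       [-4.31129631e-01,  4.68495697e-01, -7.71128409e-01,
         9.83347479e+02],
       [ 0.00000000e+00,  0.00000000e+00,  0.00000000e+00,
         1.00000000e+00]])}
{'mtx': array([[619.63674208,   0.        , 311.97793194],
       [  0.        , 619.63674208, 240.5234112 ],
       [  0.        ,   0.        ,   1.        ]]), 'extrinsics': array([[ 2.13043223e-02, -9.99491970e-01,  2.37050240e-02,
         2.59240467e+01],
       [-9.90729450e-01, -2.42875962e-02, -1.33661029e-01,
         5.44418689e+02],
       [ 1.34168863e-01, -2.06377078e-02, -9.90743560e-01,
         1.14511986e+03],
       [ 0.00000000e+00,  0.00000000e+00,  0.00000000e+00,
         1.00000000e+00]])}
```

View pics/scene0.png

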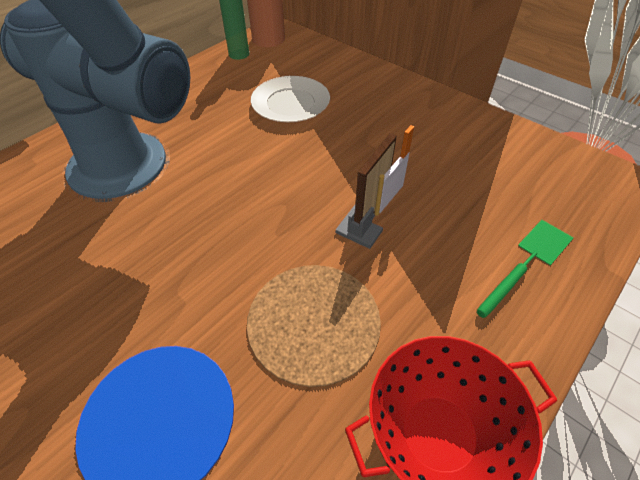

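View pics/top0.png

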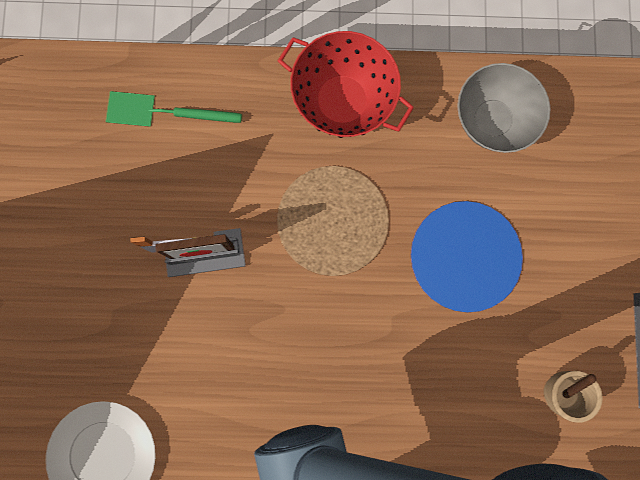

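The top view shows the frame in the rack at about (200,248), with its picture side facing the robot and the orange tab to its left at (140,240). The cork mat is at (333,220) and the blue mat at (467,256). Zooming in to measure.

```bash
cat > h.py <<'E'
from rig import robot, viewer
import cv2, numpy as np
def ray(n,uv):
    c=viewer.calibration(n);R=c['extrinsics'][:3,:3];t=c['extrinsics'][:3,3]
    d=R.T@np.linalg.inv(c['mtx'])@np.array([uv[0],uv[1],1.]);return -R.T@t,d
def onz(n,uv,z):
    o,d=ray(n,uv);return o+d*(z-o[2])/d[2]
def proj(n,p):
    c=viewer.calibration(n);q=c['extrinsics'][:3,:3]@np.array(p,float)+c['extrinsics'][:3,3];q=c['mtx']@q;return q[:2]/q[2]
def two(a,b):
    o1,d1=ray("scene",a);o2,d2=ray("top",b)
    s=np.linalg.lstsq(np.c_[d1,-d2],o2-o1,rcond=None)[0];p,q=o1+s[0]*d1,o2+s[1]*d2
    return (p+q)/2,np.linalg.norm(p-q)
def crop(n,im,x,y,w,h,s,f):
    cv2.imwrite("pics/"+f,cv2.resize(im[y:y+h,x:x+w],None,fx=s,fy=s,interpolation=cv2.INTER_CUBIC))
E
python3 - <<'E'
from h import *
for n,b in (("top",(120,220,140,70)),("scene",(330,120,100,130))):
    im=cv2.imread(f"pics/{n}0.png"); crop(n,im,*b,5.5 if n=="top" else 4.5,n+"0c.png")
    hsv=cv2.cvtColor(im,cv2.COLOR_BGR2HSV)
    m=cv2.inRange(hsv,(8,225,150),(16,255,255)); 
    x,y,w,h=b; mm=np.zeros_like(m); mm[y:y+h,x:x+w]=m[y:y+h,x:x+w]
    ys,xs=np.nonzero(mm); print(n,len(xs),xs.mean(),ys.mean(),xs.min(),xs.max(),ys.min(),ys.max())
    # mats
im=cv2.imread("pics/top0.png")
for n in("top","scene"):
    im=cv2.imread(f"pics/{n}0.png");hsv=cv2.cvtColor(im,cv2.COLOR_BGR2HSV)
    c0=(333,220) if n=="top" else (315,325)
    print(n,hsv[c0[1]-30:c0[1]+30,c0[0]-30:c0[0]+30].reshape(-1,3).mean(0), im[c0[1]+30,c0[0]])
E
```

```text
<stdin>:7: RuntimeWarning: Mean of empty slice.
  ret = ret.dtype.type(ret / rcount)
Traceback (most recent call last):
ValueError: zero-size array to reduction operation minimum which has no identity
```

View pics/top0c.png

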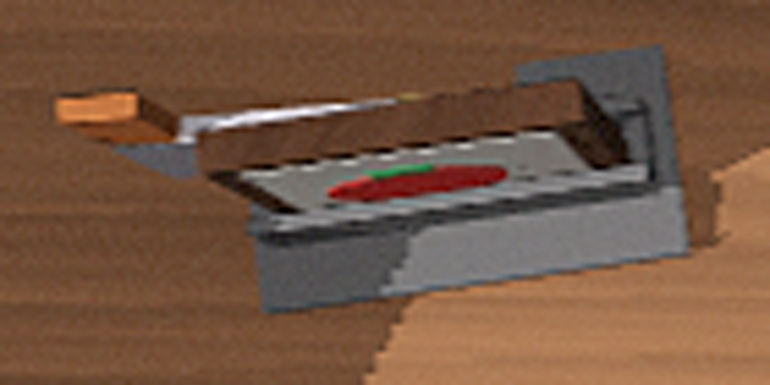

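The top face of the frame runs from about crop (200,150) to (585,100), and the tab top is centred near (98,107), both at z≈160.

```bash
python3 - <<'E'
from h import *
f=lambda u,v:(120+(u+.5)/5.5-.5,220+(v+.5)/5.5-.5)
bl,fl,br,fr,=[onz("top",f(*p),160) for p in ((197,130),(205,172),(580,80),(590,124))]
print(bl,fl,br,fr); print("w",np.linalg.norm(bl-br),np.linalg.norm(fl-fr),"t",np.linalg.norm(bl-fl),np.linalg.norm(br-fr))
tab=[onz("top",f(*p),160) for p in ((57,97),(135,92),(140,118),(60,122))]
print("tab",np.mean(tab,0)); 
mid=(bl+fl+br+fr)/4; yv=(bl+fl-br-fr);yv/=np.linalg.norm(yv); print("mid",mid,"yaw of +y",np.degrees(np.arctan2(yv[1],yv[0])))
yv=yv[:2]; xv=np.array([yv[1],-yv[0]]); d=np.mean(tab,0)[:2]-mid[:2]; print("tab in frame",d@xv,d@yv)
a=d-13*xv;print("kick",np.degrees(np.arctan2(a@xv,a@yv)),np.linalg.norm(a))
print("scene proj of mid",proj("scene",mid),"tab",proj("scene",np.mean(tab,0)))
im=cv2.imread("pics/scene0.png");crop("s",im,330,120,100,130,4.5,"scene0c.png")
for n,box in(("top",(265,155,140,130)),("scene",(235,255,160,140))):
    im=cv2.imread(f"pics/{n}0.png");hsv=cv2.cvtColor(im,cv2.COLOR_BGR2HSV)
    x,y,w,h=box;print(n,hsv[y+h//2+30,x+w//2],hsv[y+2,x+2])
    gc=np.zeros(im.shape[:2],np.uint8)
    mask=np.full(im.shape[:2],cv2.GC_BGD,np.uint8);mask[y:y+h,x:x+w]=cv2.GC_PR_BGD
    cv2.ellipse(mask,(x+w//2,y+h//2),(w//2-18,h//2-18),0,0,360,cv2.GC_FGD,-1)
    cv2.grabCut(im,mask,None,np.zeros((1,65)),np.zeros((1,65)),4,cv2.GC_INIT_WITH_MASK)
    m=((mask==1)|(mask==3)).astype(np.uint8);c=max(cv2.findContours(m,0,2)[0],key=cv2.contourArea);c=cv2.convexHull(c)
    P=np.array([onz(n,p[0],6)[:2] for p in c]); (cx,cy),r=cv2.minEnclosingCircle(P.astype(np.float32));
    A=np.c_[2*P,np.ones(len(P))];s=np.linalg.lstsq(A,(P**2).sum(1),rcond=None)[0]
    print("mat",n,cx,cy,r,"ls",s[:2],np.sqrt(s[2]+s[:2]@s[:2]))
E
```

```text
[515.80203179 306.04448086 160.        ] [502.85279007 302.88481448 160.        ] [534.26079892 189.12002191 160.        ] [520.61409742 185.49239168 160.        ]
w 118.37252714522462 118.72845055076085 t 13.329154241467435 14.120628986731994
tab [522.12365841 336.73802655 160.        ]
mid [518.38242955 245.88542723 160.        ] yaw of +y 98.78708160441144
tab in frame 17.576234764728255 89.2147273000657
kick 2.9363911980192268 89.33201829045953
scene proj of mid [377.60360268 152.8745598 ] tab [409.522195   128.65157624]
top [ 14 107 146] [ 13 128 155]
mat top 589.3650512695312 -1.6594732999801636 110.2575454711914 ls [589.82114437  -1.65317734] 109.48557209100292
scene [ 15 130 214] [ 12 153 188]
mat scene 589.1710815429688 -2.191631555557251 109.64566802978516 ls [589.50150665  -2.01695216] 108.97245810926829
```

View pics/scene0c.png

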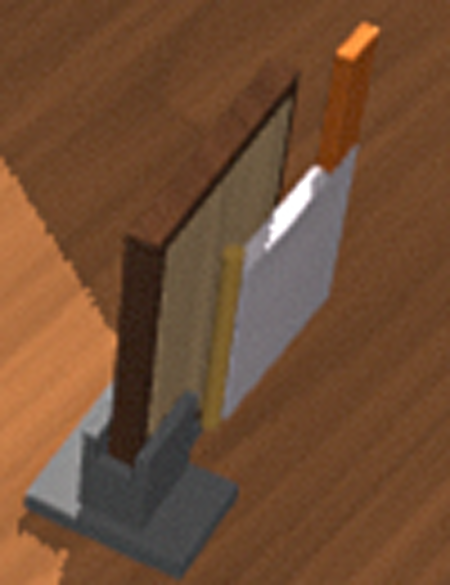

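Two-view checks agree: the frame centre is at (518,246) with its x axis at 8.8°, the kickstand is at about 3°, and the cork centre is (589.6,-1.9). Next I'll plan the approach.

```bash
cat >> h.py <<'E'
def mv(target,yaw=None,o=None):
    "tool-frame shift to reach target, wz for tool-x yaw (deg)"
    o=o or robot.get_obs();R=o['ee_rot'];s=R.T@(np.array(target,float)-o['position'])
    y=np.degrees(np.arctan2(R[1,0],R[0,0]))
    return np.round(s,1), y, (None if yaw is None else round(-np.radians(yaw-y),3))
E
python3 - <<'E'
from h import *
print(mv((540,-100,260),60))
E
```

```text
(array([-282.3, -465. ,  -28.9]), np.float64(-68.35499029044902), np.float64(-2.24))
```

>>> step_arm:
  increments:
    - [85,[-282,-465,-29],[0,0,-2.24]]
    - [85,[-282,-465,-29],[0,0,-2.24]]
    - [85,[-282,-465,-29],[0,0,-2.24]]
    - [85,[-282,-465,-29],[0,0,-2.24]]
    - [85,[-282,-465,-29],[0,0,-2.24]]
    - [85,[-282,-465,-29],[0,0,-2.24]]
    - [85,[-282,-465,-29],[0,0,-2.24]]
    - [85,[-282,-465,-29],[0,0,-2.24]]
    - [40,[-282,-465,-29],[0,0,-2.24]]
    - [40,[-282,-465,-29],[0,0,-2.24]]
    - [40,[-282,-465,-29],[0,0,-2.24]]
    - [40,[-282,-465,-29],[0,0,-2.24]]
    - [40,[-282,-465,-29],[0,0,-2.24]]
    - [40,[-282,-465,-29],[0,0,-2.24]]

```text
time_s: 1.85
position: [540.1, -100.8, 260.0]
ee_rot: [[0.502, 0.865, -0.001], [0.865, -0.502, 0.0], [-0.0, -0.001, -1.0]]
ft_force: [-0.0, -0.1, 0.2]
opening: 0.469
```

```bash
python3 - <<'E'
from h import *
o=robot.get_obs();print(o['joint_positions'].round(1),o['position'],o['opening'],o['time_s'])
print(mv((522,337,240),-174.2))
E
```

```text
[-17.2  18.3   4.1  75.8  -0.   13. ] [ 540.10337615 -100.82885414  260.02935351] 0.46858214063579773 1.85
(array([ 369.5, -235.6,   20.1]), np.float64(59.84037233407832), np.float64(4.085))
```

>>> step_arm:
  increments:
    - [40,[370,-236,20],[0,0,-2.2]]
    - [40,[370,-236,20],[0,0,-2.2]]
    - [40,[370,-236,20],[0,0,-2.2]]
    - [40,[370,-236,20],[0,0,-2.2]]
    - [40,[370,-236,20],[0,0,-2.2]]
    - [40,[370,-236,20],[0,0,-2.2]]
    - [30,[370,-236,20],[0,0,-2.2]]
    - [30,[370,-236,20],[0,0,-2.2]]
    - [30,[370,-236,20],[0,0,-2.2]]
    - [30,[370,-236,20],[0,0,-2.2]]
    - [30,[370,-236,20],[0,0,-2.2]]
    - [30,[370,-236,20],[0,0,-2.2]]
    - [30,[370,-236,20],[0,0,-2.2]]
    - [30,[370,-236,20],[0,0,-2.2]]

```text
time_s: 3.6
position: [521.0, 337.5, 240.2]
ee_rot: [[-0.995, -0.102, -0.0], [-0.102, 0.995, -0.0], [0.0, -0.0, -1.0]]
ft_force: [0.3, 0.0, -0.2]
opening: 0.352
```

```bash
python3 - <<'E'
from h import *
o=robot.get_obs();print(o['joint_positions'].round(1),o['position'],o['opening'])
print(mv((522.1,336.7,130),-174.2))
for n in("top","scene"):
    im=viewer.camera(n)[:,:,::-1]
    if n=="top": crop(n,im,80,180,200,130,3.9,"top1.png")
    else: crop(n,im,300,20,180,240,2.4,"scene1.png")
E
```

```text
[ 27.1  27.2  14.5  77.3  -0.  -68.8] [520.99946255 337.51951044 240.18642189] 0.35156366737301126
(array([ -1. ,  -0.9, 110.2]), np.float64(-174.11990744424395), np.float64(0.001))
```

View pics/scene1.png

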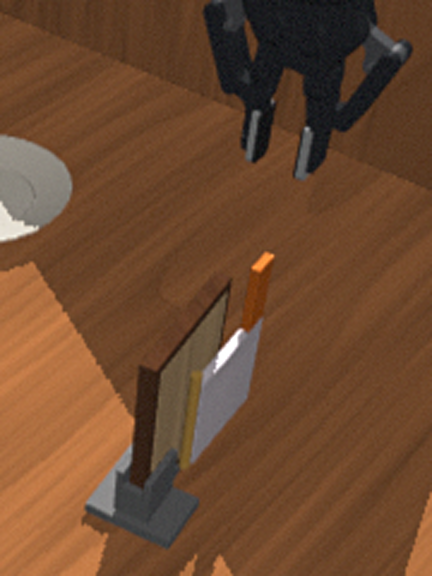

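View pics/top1.png

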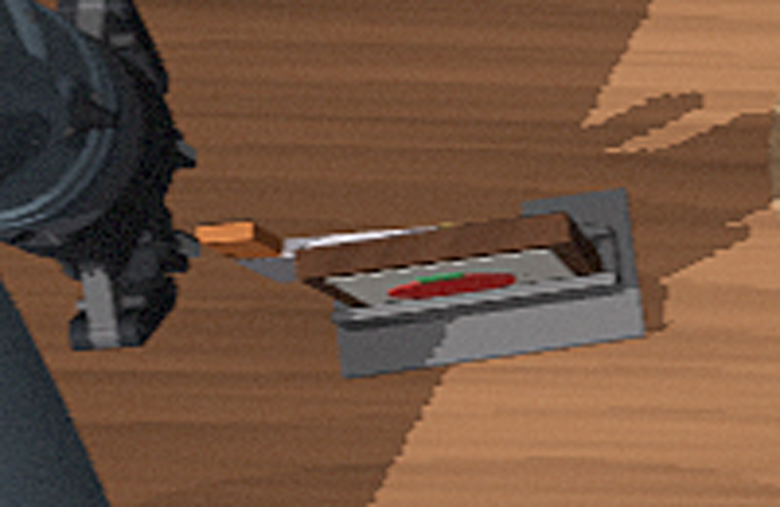

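The jaws are above the tab, straddling it front and back. Descending.

>>> step_arm:
  increments:
    - [30,[-1,-1,30],[0,0,0]]
    - [30,[-1,-1,55],[0,0,0]]
    - [30,[-1,-1,75],[0,0,0]]
    - [30,[-1,-1,90],[0,0,0]]
    - [30,[-1,-1,100],[0,0,0]]
    - [30,[-1,-1,110],[0,0,0]]
    - [30,[-1,-1,112],[0,0,0]]
    - [30,[-1,-1,112],[0,0,0]]

```text
time_s: 4.7
position: [522.3, 336.8, 128.6]
ee_rot: [[-0.994, -0.105, 0.0], [-0.105, 0.994, 0.0], [-0.0, 0.0, -1.0]]
ft_force: [0.8, 1.1, 0.1]
opening: 0.356
```

```bash
python3 - <<'E'
from h import *
o=robot.get_obs();print(o['joint_positions'].round(1),o['position'],o['opening'],o['ft_force'])
im=viewer.camera("scene")[:,:,::-1];crop("s",im,300,20,180,240,2.4,"scene2.png")
H=np.array([518.4,245.9])+13*np.array([.9883,.1527]);p0=o['position'][:2];R=o['ee_rot']
for th in (3,13,23,33,43,53,63,73,83,88):
    a=np.radians(98.79-th);P=H+88*np.array([np.cos(a),np.sin(a)])
    print(th,(R.T@np.r_[P-p0,0])[:2].round(1),round(np.radians(th-3),3))
E
```

```text
[ 27.   29.5   1.5  62.   -0.  -69.1] [522.30733402 336.78864318 128.55009319] 0.3558319143406359 [0.84077526 1.05769831 0.14554148]
3 [ 0.1 -1.4] 0.0
13 [-15.2  -2.8] 0.175
23 [-30.   -6.8] 0.349
33 [-43.9 -13.3] 0.524
43 [-56.4 -22.2] 0.698
53 [-67.2 -33.1] 0.873
63 [-75.9 -45.7] 1.047
73 [-82.4 -59.6] 1.222
83 [-86.3 -74.4] 1.396
88 [-87.2 -82.1] 1.484
```

View pics/scene2.png

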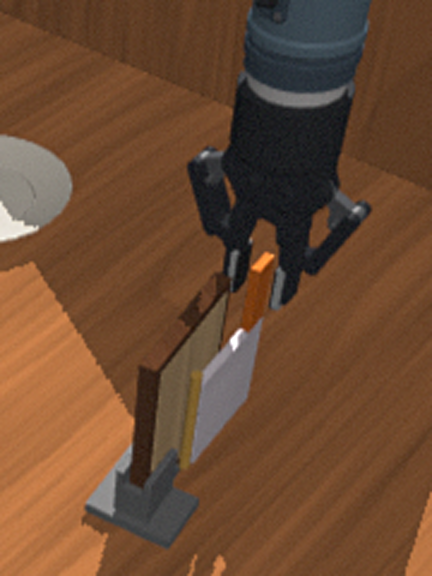

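The tab stands between the jaws with both sides clear. I'll swing it in a loose cage along the arc.

>>> step_arm:
  increments:
    - [18,[0,-1.4,0],[0,0,0]]
    - [18,[0,-1.4,0],[0,0,0]]
    - [18,[-7.6,-1.8,0],[0,0,0.087]]
    - [18,[-15.2,-2.8,0],[0,0,0.175]]
    - [18,[-22.7,-4.5,0],[0,0,0.262]]
    - [18,[-30,-6.8,0],[0,0,0.349]]
    - [18,[-37.1,-9.8,0],[0,0,0.436]]
    - [18,[-43.9,-13.3,0],[0,0,0.524]]
    - [18,[-50.3,-17.5,0],[0,0,0.611]]
    - [18,[-56.4,-22.2,0],[0,0,0.698]]
    - [18,[-62.1,-27.4,0],[0,0,0.785]]
    - [18,[-67.2,-33.1,0],[0,0,0.873]]
    - [18,[-71.9,-39.2,0],[0,0,0.96]]
    - [18,[-75.9,-45.7,0],[0,0,1.047]]
    - [18,[-79.5,-52.5,0],[0,0,1.134]]
    - [18,[-82.4,-59.6,0],[0,0,1.222]]
    - [18,[-84.7,-66.9,0],[0,0,1.309]]
    - [18,[-86.3,-74.4,0],[0,0,1.396]]
    - [18,[-87.2,-82.1,0],[0,0,1.484]]
    - [18,[-87.2,-82.1,0],[0,0,1.484]]

```text
time_s: 7.25
position: [617.7, 263.8, 128.3]
ee_rot: [[-0.191, 0.982, 0.0], [0.982, 0.191, -0.0], [-0.0, 0.0, -1.0]]
ft_force: [0.4, -0.7, 0.7]
opening: 0.211
```

```bash
python3 - <<'E'
from h import *
o=robot.get_obs();print(o['joint_positions'].round(1),o['position'],o['opening'],o['ft_force'])
for n in("top","scene"):
    im=viewer.camera(n)[:,:,::-1]
    if n=="top": crop(n,im,80,140,200,150,3.9,"top3.png")
    else: crop(n,im,300,40,200,220,2.6,"scene3.png")
E
```

```text
[17.7 35.4 11.6 66.2 -0.   6.7] [617.65316252 263.81869519 128.33513582] 0.21104659313048715 [ 0.36147815 -0.66495132  0.67173513]
```

View pics/scene3.png

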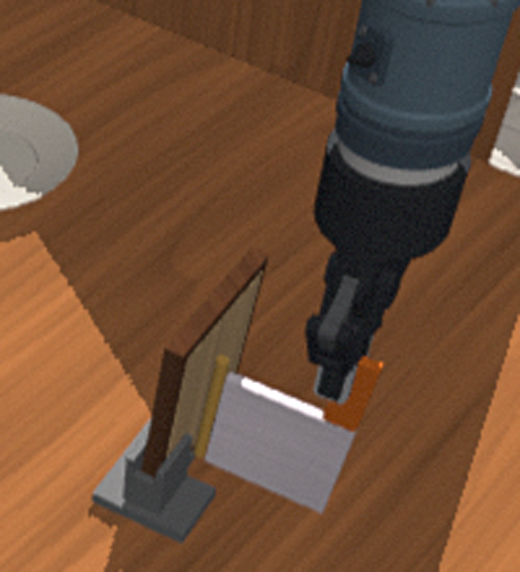

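View pics/top3.png

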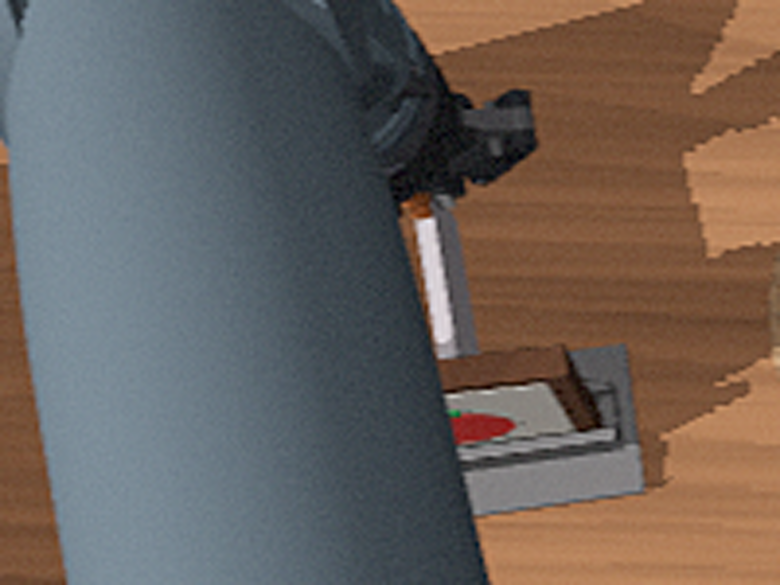

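The kickstand is open to about 85°. One small extra push, then relax the jaws and rise.

>>> step_arm:
  increments:
    - [18,[-2,0,0],[0,0,0.02]]
    - [18,[-4,0,0],[0,0,0.04]]
    - [18,[-4,0,0],[0,0,0.04]]
    - [28,[0,0,0],[0,0,0.04]]
    - [28,[0,0,0],[0,0,0.04]]
    - [28,[0,0,0],[0,0,0.04]]
    - [28,[0,0,-30],[0,0,0.04]]
    - [28,[0,0,-70],[0,0,0.04]]
    - [28,[0,0,-110],[0,0,0.04]]
    - [28,[0,0,-130],[0,0,0.04]]
    - [28,[0,0,-130],[0,0,0.04]]

```text
time_s: 8.72
position: [618.7, 264.6, 260.3]
ee_rot: [[-0.152, 0.988, 0.004], [0.988, 0.152, 0.001], [0.001, 0.004, -1.0]]
ft_force: [0.5, 0.6, -0.2]
opening: 0.324
```

```bash
python3 - <<'E'
from h import *
o=robot.get_obs();print(o['joint_positions'].round(1),o['position'],o['opening'],o['ft_force'])
print(mv((518.4,245.9,258),-171.2)) 
im=viewer.camera("scene")[:,:,::-1];crop("s",im,300,40,200,220,2.6,"scene4.png")
E
```

```text
[17.8 34.1 28.9 84.5 -0.   9. ] [618.67244554 264.58070152 260.34719115] 0.3235133822924406 [ 0.48037916  0.64927685 -0.21684048]
(array([  -3.3, -102. ,    1.9]), np.float64(98.72444936824985), np.float64(4.711))
```

View pics/scene4.png

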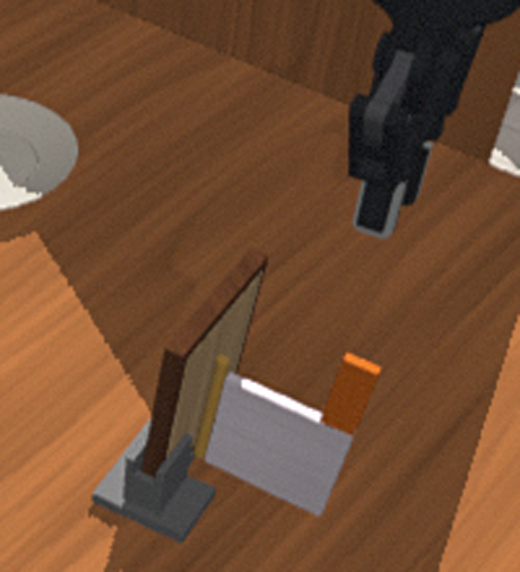

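The kickstand now stands square to the back and the frame hasn't moved. Moving over the frame's top edge.

>>> step_arm:
  increments:
    - [50,[-3.3,-102,2],[0,0,1.57]]
    - [50,[-3.3,-102,2],[0,0,1.57]]
    - [50,[-3.3,-102,2],[0,0,1.57]]
    - [50,[-3.3,-102,2],[0,0,1.57]]
    - [50,[-3.3,-102,2],[0,0,1.57]]
    - [50,[-3.3,-102,2],[0,0,1.57]]
    - [50,[-3.3,-102,2],[0,0,1.57]]
    - [50,[-3.3,-102,2],[0,0,1.57]]
    - [50,[-3.3,-102,2],[0,0,1.57]]
    - [50,[-3.3,-102,2],[0,0,1.57]]
    - [50,[-3.3,-102,2],[0,0,1.57]]

```text
time_s: 10.15
position: [516.6, 245.3, 255.3]
ee_rot: [[0.988, 0.153, -0.002], [0.153, -0.988, -0.001], [-0.002, 0.0, -1.0]]
ft_force: [0.0, -0.5, -0.9]
opening: 0.591
```

```bash
python3 - <<'E'
from h import *
o=robot.get_obs();print(o['joint_positions'].round(1),o['position'],o['opening'],o['ft_force'],o['ee_rot'].round(3))
print(mv((518.4,245.9,128),8.8)) 
im=viewer.camera("scene")[:,:,::-1];
a=np.array([.9883,.1527]);b=np.array([-.1527,.9883]);m=np.array([518.4,245.9])
im=im.copy()
for x,y in((-7,-60),(7,-60),(7,60),(-7,60),(101,0)):
    u=proj("scene",np.r_[m+x*a+y*b,160]);cv2.circle(im,tuple(int(round(v)) for v in u),0,(0,255,255),-1)
crop("s",im,300,40,200,220,2.6,"scene5.png")
E
```

```text
[ 19.1  21.1   7.4  76.4  -0.  100.2] [516.58293431 245.33085916 255.26624449] 0.5907989708785889 [ 0.02253818 -0.52776388 -0.90844173] [[ 0.988  0.153 -0.002]
 [ 0.153 -0.988 -0.001]
 [-0.002  0.    -1.   ]]
(array([  2.1,  -0.3, 127.3]), np.float64(8.826774196890408), np.float64(0.0))
```

View pics/scene5.png

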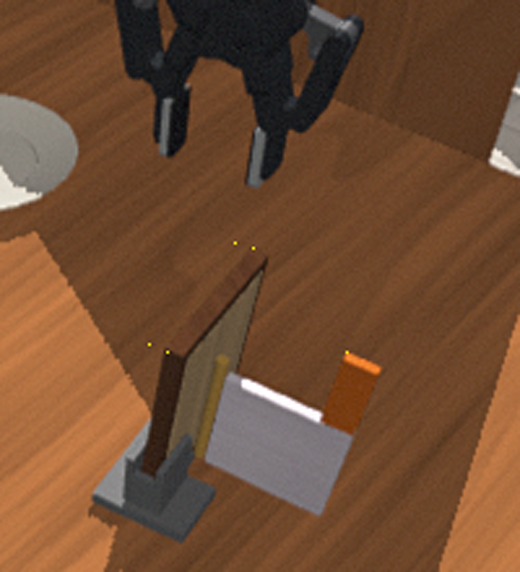

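The predicted points are about 5 px off the frame top, so the frame may have shifted or leaned. Comparing with the initial picture.

```bash
python3 - <<'E'
from h import *
im0=cv2.imread("pics/scene0.png");im1=viewer.camera("scene")[:,:,::-1].copy()
cv2.imwrite("pics/cmp6.png",np.hstack([cv2.resize(i[120:255,325:425],None,fx=4,fy=4,interpolation=cv2.INTER_CUBIC) for i in(im0,im1)]))
t=viewer.camera("top")[:,:,::-1];crop("t",t,120,190,150,100,5,"top6.png")
print(robot.get_obs()['time_s'])
E
```

```text
10.3
```

View pics/cmp6.png

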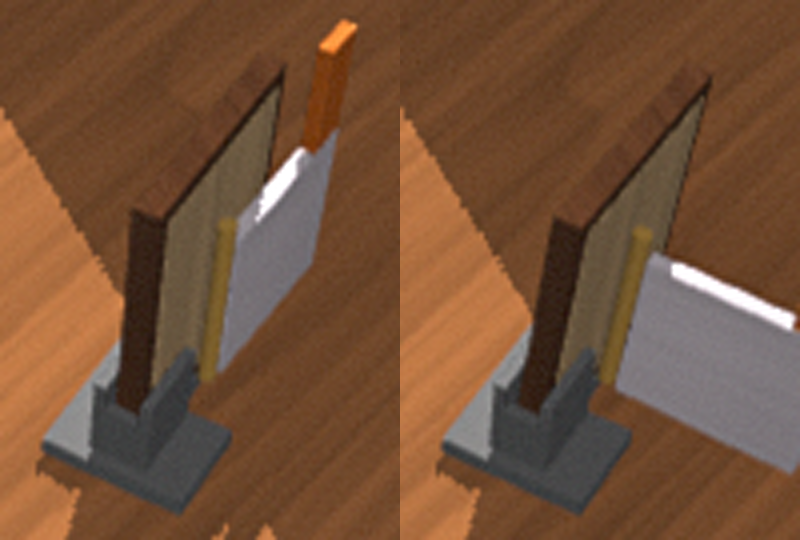

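View pics/top6.png

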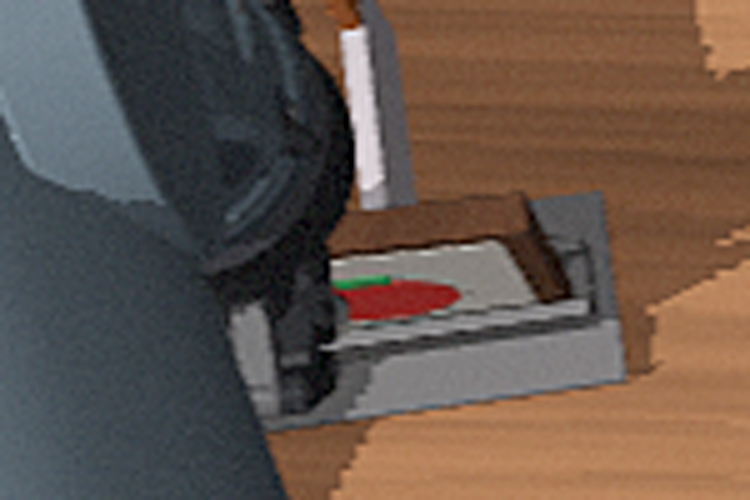

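The frame now leans slightly backwards within the rack's slack, with its top about 6 px further right. Quantifying the lean and comparing with the rack centre.

```bash
python3 - <<'E'
from h import *
f=lambda u,v:(120+(u+.5)/5.5-.5,220+(v+.5)/5.5-.5)
P=[onz("top",f(*p),6) for p in((262,310),(688,250),(660,45))]
print(P,(P[0]+P[2])/2,[np.linalg.norm(P[i]-P[i+1]) for i in(0,1)])
g=lambda u,v,o:(325+(u-o+.5)/4-.5,120+(v+.5)/4-.5)
for o,pts in((0,((160,222),(284,66))),(400,((580,228),(711,77)))):
    q=[onz("scene",g(*p,o),160) for p in pts];print(q,(q[0]+q[1])/2)
E
```

```text
[array([471.93828251, 315.66871876,   6.        ]), array([496.57388932, 167.31226824,   6.        ]), array([569.4649814 , 179.86219874,   6.        ])] [520.70163195 247.76545875   6.        ] [np.float64(150.3879966409171), np.float64(73.96358604377468)]
[array([535.33654507, 187.68742961, 160.        ]), array([515.52130965, 303.01873279, 160.        ])] [525.42892736 245.3530812  160.        ]
[array([543.60799217, 190.17259721, 160.        ]), array([528.88264243, 304.43140488, 160.        ])] [536.2453173  247.30200105 160.        ]
```

The frame leans about 4° back, with its top 11 mm off. I'll descend with wide jaws and let the closing pads set it upright at its original centre.

>>> step_arm:
  increments:
    - [72,[3,0,20],[0,0,0]]
    - [72,[3,0,40],[0,0,0]]
    - [72,[3,0,60],[0,0,0]]
    - [72,[3,0,80],[0,0,0]]
    - [72,[3,0,100],[0,0,0]]
    - [72,[3,0,115],[0,0,0]]
    - [72,[3,0,127],[0,0,0]]
    - [72,[3,0,127],[0,0,0]]
    - [50,[3,0,127],[0,0,0]]
    - [40,[3,0,127],[0,0,0]]
    - [30,[3,0,127],[0,0,0]]
    - [25,[3,0,127],[0,0,0]]

```text
time_s: 11.8
position: [520.4, 246.0, 129.6]
ee_rot: [[0.988, 0.152, 0.001], [0.152, -0.988, 0.0], [0.001, -0.0, -1.0]]
ft_force: [-0.1, 0.2, 0.1]
opening: 0.292
```

```bash
python3 - <<'E'
from h import *
o=robot.get_obs();print(o['joint_positions'].round(1),o['position'],o['opening']*85.4,o['ft_force'])
im=viewer.camera("scene")[:,:,::-1]
crop("s",im,300,40,200,220,2.6,"scene7.png")
E
```

```text
[ 19.   24.4  -6.6  59.   -0.  100.2] [520.35374437 246.01139055 129.57702632] 24.91565410364822 [-0.14221463  0.23723446  0.05072794]
```

View pics/scene7.png

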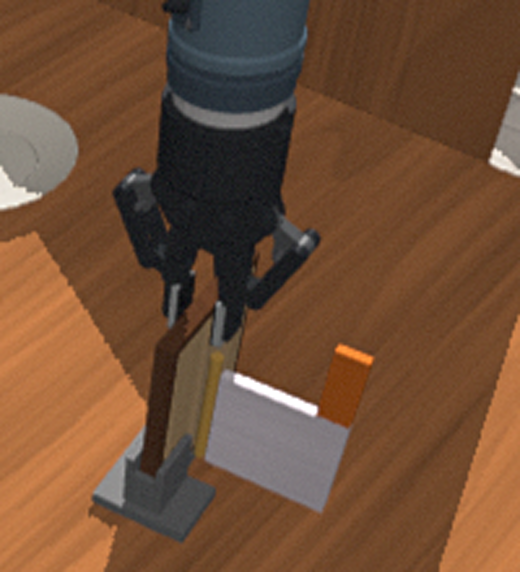

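The pads bracket the frame's top edge and have started to straighten it. Closing fully.

>>> step_arm:
  increments:
    - [20,[0,0,0],[0,0,0]]
    - [16,[0,0,0],[0,0,0]]
    - [10,[0,0,0],[0,0,0]]
    - [0,[0,0,0],[0,0,0]]
    - [0,[0,0,0],[0,0,0]]
    - [0,[0,0,0],[0,0,0]]
    - [0,[0,0,0],[0,0,0]]
    - [0,[0,0,0],[0,0,0]]

```text
time_s: 12.85
position: [520.1, 245.9, 129.4]
ee_rot: [[0.988, 0.152, -0.0], [0.152, -0.988, -0.0], [-0.0, 0.0, -1.0]]
ft_force: [-0.7, -0.8, 3.6]
opening: 0.157
```

```bash
python3 - <<'E'
from h import *
o=robot.get_obs();print(o['position'],o['opening']*85.4,o['ft_force'])
im=viewer.camera("scene")[:,:,::-1]
crop("s",im,300,40,200,220,2.6,"scene8.png")
E
```

```text
[520.05236021 245.92768825 129.35841954] 13.381567268413368 [-0.66343913 -0.80701982  3.5929503 ]
```

View pics/scene8.png

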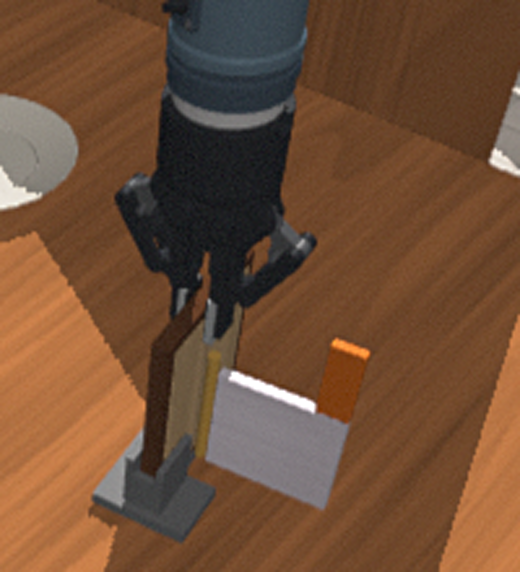

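Gripped at 13.4 mm opening, and the frame looks upright. Lifting 80 mm straight up, slowly.

>>> step_arm:
  increments:
    - [0,[0,0,-5],[0,0,0]]
    - [0,[0,0,-12],[0,0,0]]
    - [0,[0,0,-20],[0,0,0]]
    - [0,[0,0,-30],[0,0,0]]
    - [0,[0,0,-40],[0,0,0]]
    - [0,[0,0,-50],[0,0,0]]
    - [0,[0,0,-60],[0,0,0]]
    - [0,[0,0,-70],[0,0,0]]
    - [0,[0,0,-77],[0,0,0]]
    - [0,[0,0,-80],[0,0,0]]
    - [0,[0,0,-80],[0,0,0]]

```text
time_s: 14.28
position: [520.2, 246.0, 209.3]
ee_rot: [[0.988, 0.152, 0.0], [0.152, -0.988, -0.0], [0.0, 0.0, -1.0]]
ft_force: [-0.0, -0.6, -4.1]
opening: 0.151
```

```bash
python3 - <<'E'
from h import *
o=robot.get_obs();print(o['position'],o['opening']*85.4,o['ft_force'],o['joint_positions'].round(1))
for n in("top","scene"):
    im=viewer.camera(n)[:,:,::-1]
    if n=="top": crop(n,im,80,120,200,150,3.9,"top9.png")
    else: crop(n,im,290,10,210,220,2.6,"scene9.png")
E
```

```text
[520.16125457 245.97622672 209.29803982] 12.92873858445108 [-0.04363557 -0.6085206  -4.14396387] [ 19.   22.    2.   69.9  -0.  100.2]
```

View pics/scene9.png

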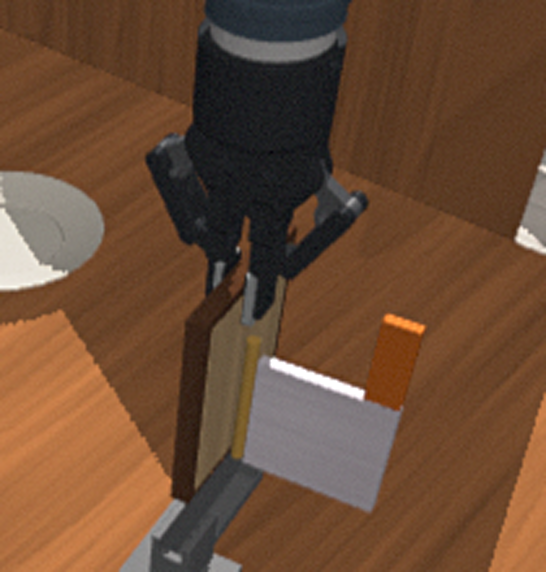

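View pics/top9.png

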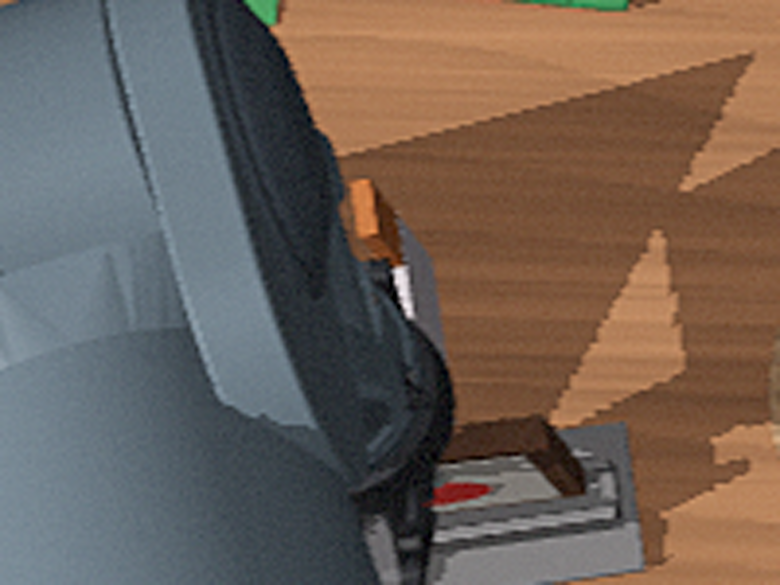

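The frame is clear of the rack, upright and square to the jaws, with the kickstand open. Carrying it over the cork mat.

>>> step_arm:
  increments:
    - [0,[-0.5,6,0],[0,0,0]]
    - [0,[-1.7,20,0],[0,0,0]]
    - [0,[-3.5,40,0],[0,0,0]]
    - [0,[-5.6,65,0],[0,0,0]]
    - [0,[-7.8,90,0],[0,0,0]]
    - [0,[-9.9,115,0],[0,0,0]]
    - [0,[-12.1,140,0],[0,0,0]]
    - [0,[-14.3,165,0],[0,0,0]]
    - [0,[-16.4,190,0],[0,0,0]]
    - [0,[-18.6,215,0],[0,0,0]]
    - [0,[-20.3,235,0],[0,0,0]]
    - [0,[-21.4,248,0],[0,0,0]]
    - [0,[-22.1,255.5,0],[0,0,0]]
    - [0,[-22.1,255.5,0],[0,0,0]]
    - [0,[-22.1,255.5,0],[0,0,0]]

```text
time_s: 16.25
position: [537.2, -9.3, 209.3]
ee_rot: [[0.988, 0.153, -0.0], [0.153, -0.988, 0.0], [-0.0, -0.0, -1.0]]
ft_force: [0.1, -0.1, -3.6]
opening: 0.156
```

```bash
python3 - <<'E'
from h import *
o=robot.get_obs();print(o['position'],o['opening']*85.4,o['ft_force'],o['joint_positions'].round(1))
for n in("top","scene"):
    im=viewer.camera(n)[:,:,::-1]
    if n=="top": crop(n,im,240,100,180,160,3.6,"top10.png")
    else: crop(n,im,190,120,230,270,2.1,"scene10.png")
E
```

```text
[537.15966074  -9.31275193 209.254776  ] 13.318713846490066 [ 0.114737  -0.0967444 -3.6090663] [-7.8 17.6 -4.4 68.   0.  73.4]
```

View pics/scene10.png

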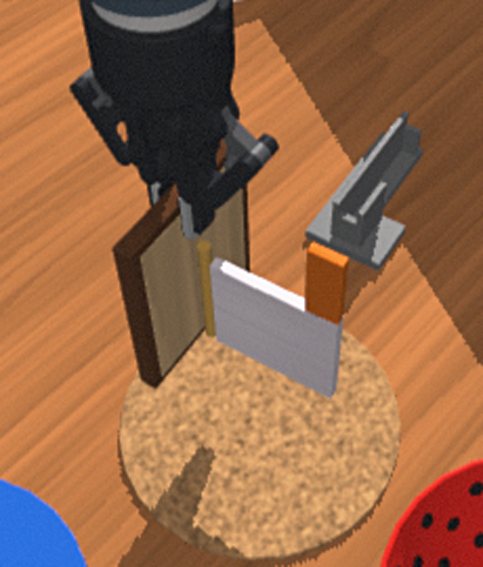

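View pics/top10.png

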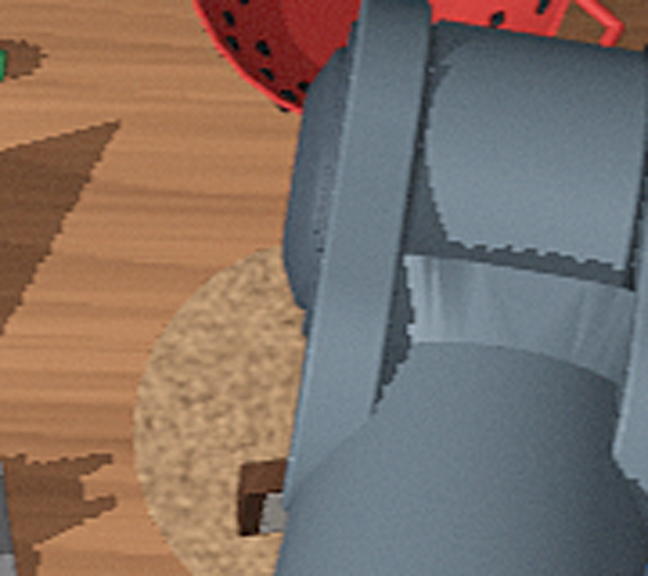

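The frame hangs upright over the back half of the cork mat with the kickstand towards the far half. Lowering to just above contact.

>>> step_arm:
  increments:
    - [0,[0,0.5,8],[0,0,0]]
    - [0,[0,0.5,20],[0,0,0]]
    - [0,[0,0.5,34],[0,0,0]]
    - [0,[0,0.5,48],[0,0,0]]
    - [0,[0,0.5,60],[0,0,0]]
    - [0,[0,0.5,68],[0,0,0]]
    - [0,[0,0.5,74],[0,0,0]]
    - [0,[0,0.5,76],[0,0,0]]
    - [0,[0,0.5,76],[0,0,0]]
    - [0,[0,0.5,76],[0,0,0]]

```text
time_s: 17.6
position: [537.6, -10.5, 133.7]
ee_rot: [[0.988, 0.152, 0.001], [0.152, -0.988, -0.0], [0.001, 0.0, -1.0]]
ft_force: [0.2, -0.5, -3.0]
opening: 0.159
```

```bash
python3 - <<'E'
from h import *
o=robot.get_obs();print(o['position'],o['opening']*85.4,o['ft_force'])
im=viewer.camera("scene")[:,:,::-1].copy()
crop("s",im,190,120,230,270,2.1,"scene11.png")
E
```

```text
[537.63986691 -10.48106446 133.71396057] 13.557270981875034 [ 0.19874201 -0.50661689 -2.95497318]
```

View pics/scene11.png

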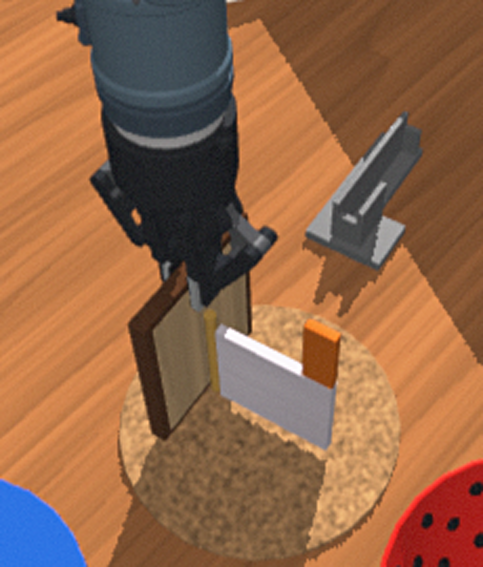

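```bash
python3 - <<'E'
from h import *
for uv in((165,439),(150,432)): print("bottom corner",onz("scene",(190+uv[0]/2.1-.3,120+uv[1]/2.1-.3),14))
print("tab top front/back",[onz("scene",(190+u/2.1-.3,120+v/2.1-.3),164) for u,v in((307,322),(340,337))])
a=np.array([.988,.152]);b=np.array([-.152,.988]);m=np.array([537.6,-10.5])
print("exp corner",m+7*a-60*b,m-7*a-60*b,"exp tab",m+101*a)
E
```

```text
bottom corner [549.65219201 -65.00506039  14.        ]
bottom corner [536.79697002 -68.45639757  14.        ]
tab top front/back [array([625.07339932,   7.58274983, 164.        ]), array([648.02188151,  12.51627526, 164.        ])]
exp corner [553.636 -68.716] [539.804 -70.844] exp tab [637.388   4.852]
```

Position agrees within about 4 mm. Lowering gently to contact.

>>> step_arm:
  increments:
    - [0,[0,0,2],[0,0,0]]
    - [0,[0,0,4],[0,0,0]]
    - [0,[0,0,5],[0,0,0]]
    - [0,[0,0,6],[0,0,0]]
    - [0,[0,0,6],[0,0,0]]

```text
time_s: 18.27
position: [537.2, -10.4, 127.2]
ee_rot: [[0.988, 0.152, -0.0], [0.152, -0.988, -0.0], [-0.0, 0.0, -1.0]]
ft_force: [-0.8, -0.3, -2.5]
opening: 0.15
```

>>> step_arm:
  increments:
    - [0,[0,0,1],[0,0,0]]
    - [0,[0,0,1.5],[0,0,0]]
    - [0,[0,0,1.5],[0,0,0]]

```text
time_s: 18.65
position: [537.2, -10.4, 125.7]
ee_rot: [[0.988, 0.152, -0.0], [0.152, -0.988, -0.0], [-0.0, 0.0, -1.0]]
ft_force: [-0.3, 0.3, -3.5]
opening: 0.153
```

>>> step_arm:
  increments:
    - [0,[0,0,1],[0,0,0]]
    - [0,[0,0,1],[0,0,0]]

```text
time_s: 18.9
position: [537.5, -10.4, 125.4]
ee_rot: [[0.988, 0.152, 0.001], [0.152, -0.988, -0.0], [0.001, 0.0, -1.0]]
ft_force: [-1.1, 1.5, 0.8]
opening: 0.152
```

>>> step_arm:
  increments:
    - [0,[0,0,1],[0,0,0]]
    - [0,[0,0,1],[0,0,0]]

```text
time_s: 19.15
position: [537.7, -10.4, 125.3]
ee_rot: [[0.988, 0.152, 0.002], [0.152, -0.988, -0.0], [0.002, 0.001, -1.0]]
ft_force: [-3.0, 1.0, 8.4]
opening: 0.15
```

Contact: the force went from -3.5 to +8 N. I'll ease off a little and check before opening.

>>> step_arm:
  increments:
    - [0,[0,0,-1],[0,0,0]]
    - [0,[0,0,-1],[0,0,0]]

```text
time_s: 19.4
position: [537.6, -10.4, 125.3]
ee_rot: [[0.988, 0.152, 0.001], [0.152, -0.988, -0.0], [0.001, 0.0, -1.0]]
ft_force: [-1.4, 0.7, 6.0]
opening: 0.152
```

>>> step_arm:
  increments:
    - [16,[0,0,0],[0,0,0]]
    - [18,[0,0,0],[0,0,0]]
    - [22,[0,0,0],[0,0,0]]
    - [28,[0,0,0],[0,0,0]]
    - [34,[0,0,0],[0,0,0]]
    - [40,[0,0,0],[0,0,0]]
    - [40,[0,0,0],[0,0,0]]

```text
time_s: 20.27
position: [537.3, -10.4, 124.8]
ee_rot: [[0.988, 0.152, 0.0], [0.152, -0.988, -0.0], [0.0, 0.0, -1.0]]
ft_force: [0.3, -0.5, 0.5]
opening: 0.468
```

```bash
python3 - <<'E'
from h import *
o=robot.get_obs();print(o['position'],o['opening']*85.4,o['ft_force'])
im=viewer.camera("scene")[:,:,::-1].copy()
crop("s",im,190,120,230,270,2.1,"scene12.png")
E
```

```text
[537.31938283 -10.42498158 124.822738  ] 39.967208761244166 [ 0.33763313 -0.46221374  0.52284154]
```

View pics/scene12.png

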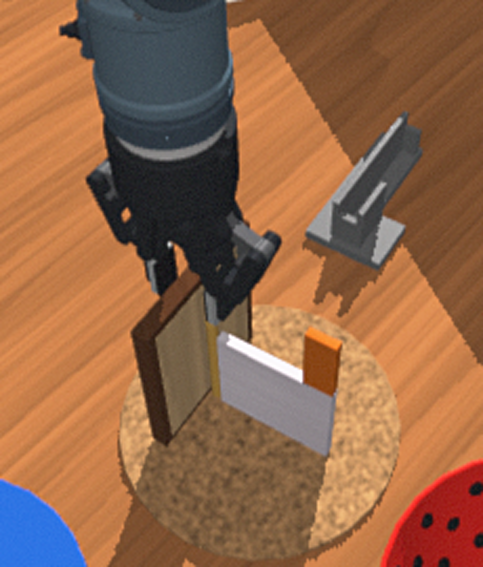

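The jaws are open and the frame stands by itself on the cork, kickstand open. Rising, then moving the arm away.

>>> step_arm:
  increments:
    - [40,[0,0,-10],[0,0,0]]
    - [40,[0,0,-25],[0,0,0]]
    - [40,[0,0,-50],[0,0,0]]
    - [40,[0,0,-80],[0,0,0]]
    - [40,[0,0,-110],[0,0,0]]
    - [40,[0,0,-140],[0,0,0]]
    - [40,[0,60,-140],[0,0,0]]
    - [40,[0,120,-140],[0,0,0]]
    - [40,[0,180,-140],[0,0,0]]
    - [40,[0,230,-140],[0,0,0]]
    - [40,[0,270,-140],[0,0,0]]
    - [40,[0,290,-140],[0,0,0]]
    - [40,[0,290,-140],[0,0,0]]

```text
time_s: 21.95
position: [581.5, -298.5, 265.4]
ee_rot: [[0.989, 0.15, 0.001], [0.15, -0.989, -0.001], [0.001, 0.001, -1.0]]
ft_force: [-0.4, 0.7, 0.1]
opening: 0.469
```

```bash
python3 - <<'E'
from h import *
o=robot.get_obs();print(o['position'],o['ft_force'],o['time_s'])
for n in("top","scene"):
    im=viewer.camera(n)[:,:,::-1]
    if n=="top": crop(n,im,260,140,150,150,4,"top13.png")
    else: crop(n,im,190,120,230,270,2.1,"scene13.png")
E
```

```text
[ 581.50880013 -298.5109722   265.38251671] [-0.37134418  0.68091405  0.14999713] 21.95
```

View pics/scene13.png

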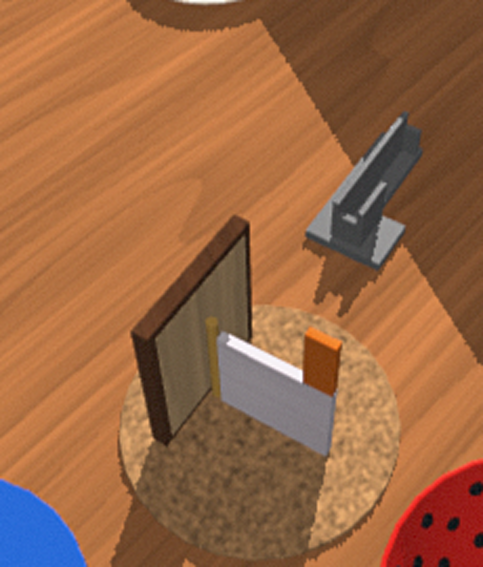

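View pics/top13.png

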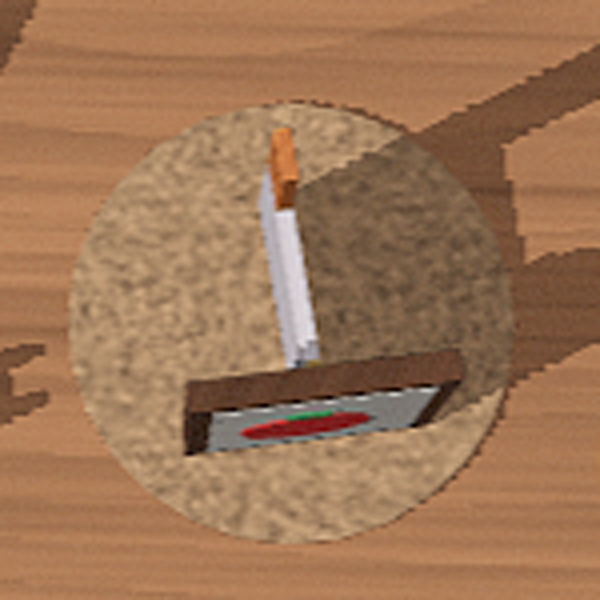

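```bash
python3 - <<'E'
from h import *
g=lambda u,v:(260+(u+.5)/4-.5,140+(v+.5)/4-.5)
q=np.mean([onz("top",g(*p),156) for p in((187,382),(189,408),(460,350),(465,375))],0)
t=np.mean([onz("top",g(*p),156) for p in((272,130),(290,130),(276,180),(297,180))],0)
m=np.array([589.6,-1.9]);print(q,t,np.linalg.norm(q[:2]-m),np.linalg.norm(t[:2]-m),np.linalg.norm(q-t))
y=onz("top",g(188,395),156)-onz("top",g(462.5,362.5),156); d=t-q;xv=np.array([y[1],-y[0]])/np.hypot(*y[:2]);yv=y[:2]/np.hypot(*y[:2]);d=d[:2]-13*xv
print("kick",np.degrees(np.arctan2(d@xv,d@yv)))
robot.close_job()
E
```

```text
[539.45538564  -8.70598873 156.        ] [637.12597235  10.93558545 156.        ] 50.604385498108115 49.228754822716795 99.62597524447929
kick 86.3802421242051
the job is handed in; nothing more can be done
```

I swung the kickstand open in the rack with the jaws loosely caging the orange tab. Then I lifted the frame out by its top edge, set it on the brown cork mat, and let go only after the force reading showed contact. The job was handed in at about 22 s.

My last checks, from the top picture with the arm clear and the wrist force near zero:
- **Panel:** its centre is about 51 mm from the mat's centre (limit 80 mm), and the frame looks upright.
- **Tab:** its centre is about 49 mm from the mat's centre (limit 80 mm).
- **Kickstand:** open about 86° (1.5 rad, at least 1.2 needed).

**One disagreement:** after the swing, the frame leaned back about 4° in the rack's slack, its top about 11 mm off. I let the closing jaws push it upright, and it came out square. I did not measure frame_mid's shift directly, but 11 mm at the top is well under the 30 mm limit. Before release, the frame's corner position from the picture and from the arm agreed to about 3–5 mm. No verdict is reported.

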